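# Shut and lock the basin tap's flow screw

### The arm

A 6-joint arm with a two-finger parallel gripper is mounted at the origin on the work surface. World frame = base frame: x ahead of the robot, y to its left, z up, the work surface at z = 0. Lengths are in m, angles in rad, forces in N, time in s.
With the tool pointing down it reaches from about 0.4 to 0.925 m from the base axis. Payload 12.5 kg.
Tool frame: the origin (TCP) lies at the very end of the fingers, on their centre line; the grasp point (between the pads) lies 19 mm behind it; z points along the fingers, y is the direction in which the jaws open and shut (so a half turn about z gives the same grasp; the last joint's range is limited). The gripper opens to 95 mm and grips with 3 to 60 N. Pads are 20 mm wide; open, the fingers measure 119 mm over their backs; the gripper's body (75 mm by 180 mm) begins 59 mm behind the grasp point.
Start: joints at [-1.331, 0.491, 1.559, -0, 1.092, -0.106], TCP at [0.212, -0.588, 0.215] pointing down, gripper open.
Joint ranges: [-3.1, 3.1], [-0.84, 2.19], [0.05, 2.79], [-1.13, 4.28], [0.06, 2.93], [-2.69, 2.69]. Speed limits (rad/s): [2.22, 2.22, 2.79, 3.14, 3.14, 3.14].

### API

Orientations are given as a unit quaternion [x, y, z, w].
In Python, from workcell import robot gives the robot as it stands. The module is installed in compiled form; this text tells all that it offers.
- The arm moves only by the tool arm_command, never from a script. Its argument "increments" is a list of rows, each a list of 5 numbers: the shift along the tool's x, y, z in mm, then the turn about the tool's z in degrees, then the finger opening in mm, from 0 to 95.1. In form: [[dx, dy, dz, turn, claw], ...]. A call has 1 to 20 rows; each row is the pose to reach, as a shift and turn from the pose commanded when the call began, along the tool's axes at that moment; what a row does not reach only later rows make up. A row lasts 1/8 s, in which the tool goes at most 62.5 mm and 10.7 degrees, less where a joint would pass 70% of its speed; a pose out of reach is approached as far as the arm can. A call with a gripper value outside its range is refused whole. The fingers move at their own pace and stop on an object; "grip_force" is the grip in N (left out, the last holds). Time passes only in rows, so rows that repeat a pose let the fingers close. It gives the time, the measured TCP pose, the force and the opening at its end, in the units of the state.
- robot.read_state(): the state, without advancing time (a new reading comes with each control period).
- robot.grab_frame(name): name is "side" or "top" or "wrist"; returns a dict with "img" (480x640x3 uint8, red, green, blue), "mtx" (3x3 intrinsics, pixels), "extrinsics" (4x4, takes a point from camera to world coordinates). Camera axes: x right, y down, z forward; pixel columns grow to the right and rows downward; lengths in m; the calibration is good to about 2 mm. A picture is of the moment at which its call begins. There is no depth.
- robot.job_done(): hands the job in, once; it reports no verdict.
The state is a dict: "time": time; "q": joint angles; "qvel": joint speeds; "joint_efforts": joint torques, N m; "eef_pos": TCP position; "eef_rot": TCP orientation; "wrist_force": force on the tool from outside, world axes, zero at the start; "wrist_torque": the same for the moment, N m; "finger_gap": finger opening in m.
Only numpy, scipy, OpenCV 4.12 (cv2) and the standard library are available. Lean on these libraries where they do the work, as an engineer would, in place of code of your own. Each camera call takes 0.05 s, during which the arm holds its last target.

### The job

Shut off the tap at the steel basin and lock it shut: back the big hexagonal jam nut off anticlockwise all the way to its loose stop before turning the flow screw, turn the bar-headed flow screw above it clockwise to its end stop so that the bar lies across the spout, then tighten the nut clockwise fully home again with the screw still shut. Leave the bottle and the bowl where they stand, and let go of everything at the end.

Things in the scene. Friction and masses are not known exactly. Their poses are not given: they have to be found in the camera images.
- tap: Fixed steel basin with its tap. Origin: on the counter, on the tap's vertical axis. Pillar 38 mm in diameter up to 145 mm, then a 32 mm neck to 165 mm. The spout (20 mm thick) runs along -y at 112 to 142 mm height, 168 mm long; the basin, 100 mm high, spans x -135 to 135, y -355 to -55 mm. Nut and screw sit on this axis. A fixed dish rack, 195 mm high, is over 220 mm away in world +y.
- nut_centre (a point): Centre of the brass hexagonal jam nut, 174 mm above the counter: 42 mm across flats, 48.5 mm across corners, 18 mm high (165 to 183 mm above the counter). The point turns with the nut; its x axis is square to one pair of flats, so flats also face every 60 degrees from it. About 0.3 to 0.5 N m turns the nut; it stays where left.
- nut (a joint): Turn of the jam nut, rad: 0 = fully tight (hard stop), grows anticlockwise seen from above, 2.4 = loose stop. Below about 1.4 the screw is jammed (needs over 0.6 N m); above about 1.6 it is free. It starts tight. The full turn takes two or more grips: let go and take it again 60 degrees or more back.
- screw_head (a point): Centre of the brass flow screw's bar head, 203 mm above the counter on the tap's axis: a bar 28 mm long along the point's y axis, 9 mm thick along its x axis, 20 mm high (193 to 213 mm above the counter), on a 12 mm stem through the nut, so that there are 10 mm of bare stem between the nut and the bar. The point turns with the screw.
- screw_end (a point): The middle of that end of the bar head which points along the spout when the screw is fully open, 14 mm from the axis.
- screw (a joint): Turn of the flow screw, rad: 0 = fully open, bar in line with the spout; grows clockwise seen from above; 1.57 = shut at its end stop, bar across the spout. It starts part open, at 0.1 to 0.7. When the nut is loose, 0.1 N m turns it; it stays where left.
- bottle: Bystander: loose capped green glass bottle, 66 mm in diameter, 200 mm high, standing 150 to 200 mm from the tap's axis on its +x side. Origin at the centre of its underside.
- bowl: Bystander: loose white enamel bowl, 124 mm in diameter, 55 mm high, standing 150 to 195 mm from the tap's axis on its +y side. Origin at the centre of its underside.

How it is judged:
On the way, in this order (a step that is already met when the one before it is completed fails the run):
1. the jam nut is backed off to its loose stop while the flow screw is still as it was found (value of joint nut above 2.15 rad and distance of screw_end from where it was at the start of the episode below 0.004 m), for 0.1 s.
2. the flow screw is turned to its shut stop with the nut loose (value of joint screw above 1.45 rad and value of joint nut above 1.5 rad), for 0.2 s.
3. the nut is tightened home with the screw still shut (value of joint nut below 0.12 rad and value of joint screw above 1.45 rad), for 0.2 s.
At the end, for the whole second after the job is handed in: The jam nut is within 0.12 rad of fully tight, the flow screw within 0.12 rad of its shut stop, and the bottle and bowl stand within 30 mm of where they were, the bottle upright (all of step 3 and angle between bottle's own z axis and vertical below 0.2 rad and distance of each of bottle, bowl from where it was at the start of the episode below 0.03 m); the robot touches nothing.
It fails at once if the bottle is knocked over or pushed more than 30 mm (angle between bottle's own z axis and vertical above 0.4 rad or distance of bottle from where it was at the start of the episode above 0.03 m).
It fails at once if the bowl is pushed more than 30 mm (distance of bowl from where it was at the start of the episode above 0.03 m).
It also fails if it takes over 66 s, if anything falls off the work surface, if the arm or the gripper's body presses on something with over 40 N, if the wrist force passes 120 N, or if a joint passes its speed limit or range.

## Working session

There is one attempt and no reset: what is moved stays moved. The work goes in short steps, Python scripts to look and compute and a tool call to move; the robot and the scene stay as the last step left them, time stands still between calls to the robot, and variables do not carry over. Pictures are saved under pics/ and viewed, and the job is handed in when it is done.

Besides the shell and the picture viewer there is one more tool, called after "Emit:" as name(argument=value, ...), one argument or row to a line, values as JSON. arm_command: Moves the arm, as the interface text tells. Its arguments: {"type":"object","properties":{"increments":{"type":"array","items":{"type":"array","items":{"type":"number"}}},"grip_force":{"type":"number"}},"required":["increments"]}

```bash
mkdir -p pics
cat > h.py <<'E'
from workcell import robot
import numpy as np, cv2
from scipy.spatial.transform import Rotation as R
def shot(n,f):
    d=robot.grab_frame(n); cv2.imwrite('pics/'+f,cv2.cvtColor(d['img'],cv2.COLOR_RGB2BGR)); np.savez('pics/'+f+'.npz',**d); return d
def ray(d,u,v,z):
    K=d['mtx'];E=d['extrinsics'];r=E[:3,:3]@np.linalg.solve(K,[u,v,1.]);o=E[:3,3];return o+r*(z-o[2])/r[2]
def proj(d,p):
    E=d['extrinsics'];c=E[:3,:3].T@(np.array(p)-E[:3,3]);q=d['mtx']@c;return q[:2]/q[2]
E
python3 - <<'E'
from h import *
for n in ['side','top','wrist']:
    d=shot(n,n+'0.png');print(n,d['mtx'].round(1).tolist(),d['extrinsics'].round(3).tolist())
s=robot.read_state()
for k in s: print(k,np.round(s[k],4))
E
```

```text
side [[504.4, 0.0, 318.8], [0.0, 504.4, 239.5], [0.0, 0.0, 1.0]] [[-0.99, -0.093, 0.104, 0.545], [-0.137, 0.521, -0.843, 0.69], [0.024, -0.849, -0.528, 0.495], [0.0, 0.0, 0.0, 1.0]]
top [[485.1, 0.0, 317.0], [0.0, 485.1, 245.8], [0.0, 0.0, 1.0]] [[-0.022, -0.975, 0.22, 0.455], [-1.0, 0.022, -0.001, 0.14], [-0.003, -0.22, -0.976, 0.829], [0.0, 0.0, 0.0, 1.0]]
wrist [[417.0, 0.0, 321.4], [0.0, 417.0, 235.7], [0.0, 0.0, 1.0]] [[0.339, -0.909, -0.241, 0.279], [-0.941, -0.328, -0.086, -0.563], [-0.001, 0.256, -0.967, 0.384], [0.0, 0.0, 0.0, 1.0]]
time 0.15
q [-1.3306  0.4914  1.5593 -0.      1.0917 -0.1056]
qvel [-0.0002 -0.0018 -0.0018 -0.0006  0.001   0.    ]
joint_efforts [-3.00000e-04 -6.12898e+01 -2.58278e+01  6.93000e-02  4.73000e-02
 -1.00000e-04]
eef_pos [ 0.2118 -0.5878  0.2142]
eef_rot [ 9.851e-01  1.721e-01 -0.000e+00 -4.000e-04]
wrist_force [ 0.0739 -0.3339  0.0602]
wrist_torque [-0.0009  0.012   0.0543]
finger_gap 0.0948
```

View pics/side0.png

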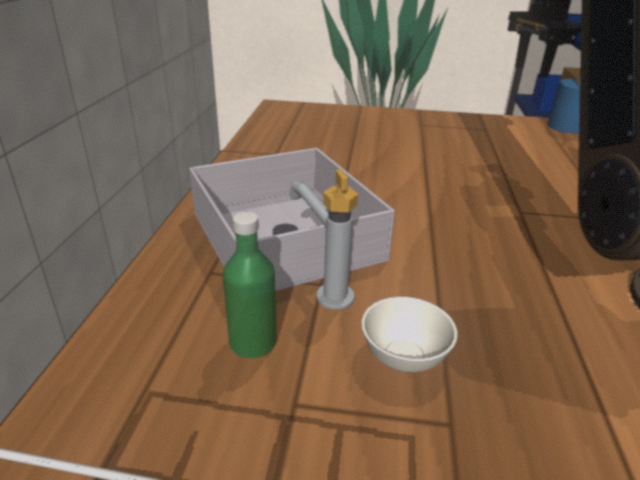

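View pics/top0.png

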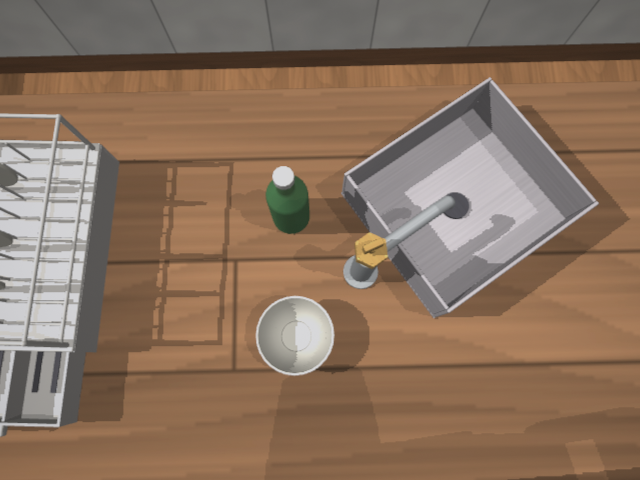

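View pics/wrist0.png

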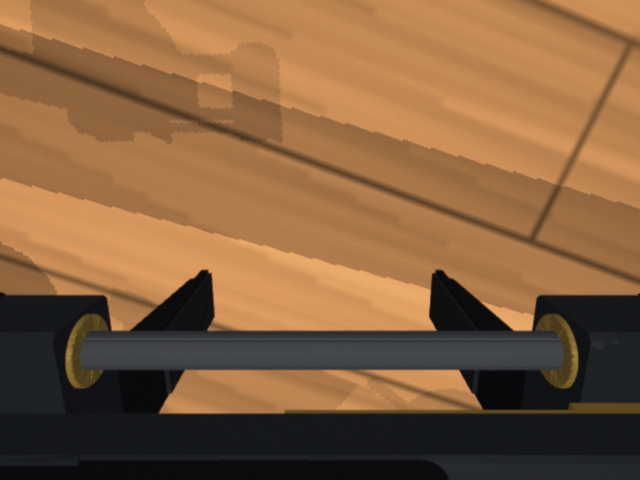

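The side view shows the tap at about (340,200), the bottle at (250,290) and the bowl at (408,335). In the top view the nut is at (371,250), the spout runs to (455,203), the bottle cap is at (283,178) and the bowl is at (295,335). I'll zoom in on the nut.

Run:
```python
import cv2,numpy as np
a=cv2.imread('pics/top0.png')[215:290,330:430];b=cv2.imread('pics/side0.png')[160:235,290:390]
cv2.imwrite('pics/z0.png',cv2.resize(np.vstack([a,b]),None,fx=4,fy=4,interpolation=cv2.INTER_CUBIC)[:600])
```

```text
(no output)
```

View pics/z0.png

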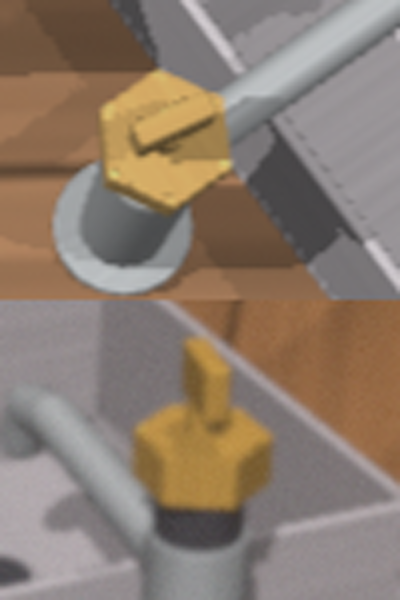

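```bash
cat > fit.py <<'E'
from h import *
from scipy.optimize import differential_evolution
def load(f): return dict(np.load('pics/'+f+'.npz'))
def mask(d):
    h=cv2.cvtColor(d['img'],cv2.COLOR_RGB2HSV);return h
S=4
def rend(d,x,y,nut,bar,win,off=(0,0)):
    u0,v0,w,hh=win;m=np.zeros((hh*S,w*S),np.uint8)
    def hull(P):
        q=np.array([(proj(d,p)+np.array(off)-[u0-.5,v0-.5])*S for p in P],np.float32)
        cv2.fillConvexPoly(m,cv2.convexHull(np.round(q).astype(np.int32)),255)
    r=.02425;A=nut+np.pi/6+np.arange(6)*np.pi/3
    hull([(x+r*np.cos(a),y+r*np.sin(a),z) for a in A for z in(.165,.183)])
    c,s=np.cos(bar),np.sin(bar)
    hull([(x+a*c-b*s,y+a*s+b*c,z) for a in(-.014,.014) for b in(-.0045,.0045) for z in(.193,.213)])
    hull([(x+.006*np.cos(t),y+.006*np.sin(t),z) for t in np.arange(12)*np.pi/6 for z in(.183,.193)])
    return cv2.resize(m,(w,hh),interpolation=cv2.INTER_AREA)/255.
def brass(d,win):
    h=cv2.cvtColor(d['img'],cv2.COLOR_RGB2HSV);u,v,w,hh=win
    h=h[v:v+hh,u:u+w];return ((h[...,0]>=15)&(h[...,0]<=28)&(h[...,1]>140)).astype(float)
E
python3 - <<'E'
from fit import *
t,s=load('top0.png'),load('side0.png')
for uv in[(371,250)]: print('axis',ray(t,*uv,.18))
print('spout tip',ray(t,448,204,.127),'spout near',ray(t,395,238,.127))
print('bottle cap',ray(t,283,173,.2),'bowl',ray(t,295,333,.05))
wt=(340,220,64,60);ws=(300,160,80,65)
for n,d,w in(('t',t,wt),('s',s,ws)): cv2.imwrite(f'pics/m{n}.png',cv2.resize(brass(d,w)*255,None,fx=5,fy=5,interpolation=cv2.INTER_NEAREST))
E
```

```text
axis [0.59341126 0.06571262 0.18      ]
spout tip [ 0.67317707 -0.05999932  0.127     ] spout near [0.62218568 0.02307064 0.127     ]
bottle cap [0.70021145 0.18401058 0.2       ] bowl [0.48966404 0.1771653  0.05      ][ WARN:0@0.284] global loadsave.cpp:1063 imwrite_ Unsupported depth image for selected encoder is fallbacked to CV_8U.
```

```bash
python3 -c "
import cv2,numpy as np
a=cv2.imread('pics/mt.png');b=cv2.imread('pics/ms.png');c=np.zeros((330,720,3),np.uint8);c[:300,:320]=a;c[:325,320:720]=b;cv2.imwrite('pics/mm.png',c)"
```

```text
(no output)
```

View pics/mm.png

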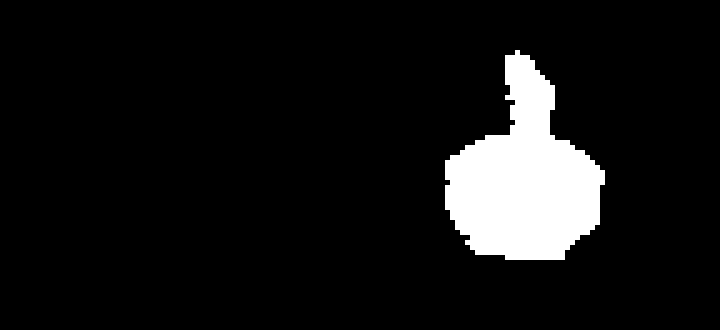

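The side mask is good, but the top mask is empty, so its threshold needs changing.

Run:
```python
from fit import *
t=load('top0.png');h=cv2.cvtColor(t['img'],cv2.COLOR_RGB2HSV)
for p in [(365,240),(362,258),(378,255),(375,263),(376,240),(371,247)]: print(p,h[p[1],p[0]])
for p in [(350,225),(345,255),(395,270),(350,245)]: print('bg',p,h[p[1],p[0]])
```

```text
(365, 240) [ 19 134 212]
(362, 258) [ 20 131 213]
(378, 255) [ 19 133 197]
(375, 263) [ 19 134 211]
(376, 240) [ 19 133 201]
(371, 247) [ 19 134 212]
bg (350, 225) [ 13 111  94]
bg (345, 255) [ 13 115 135]
bg (395, 270) [ 13 113 111]
bg (350, 245) [ 13 116 143]
```

```bash
sed -i 's/h\[...,1\]>140/h[...,1]>90/; s/>=15/>=16/' fit.py
python3 - <<'E'
from fit import *
t,s=load('top0.png'),load('side0.png')
wt=(340,220,64,60);ws=(300,160,80,65)
mt,ms=brass(t,wt),brass(s,ws);print(mt.sum(),ms.sum())
def f(p): # per-camera pixel offset small
    return np.abs(rend(t,p[0],p[1],p[2],p[3],wt)-mt).sum()+np.abs(rend(s,p[0],p[1],p[2],p[3],ws,p[4:6])-ms).sum()+3*np.hypot(p[4],p[5])
r=differential_evolution(f,[(.57,.62),(.04,.09),(-.53,.53),(-1.57,.3),(-4,4),(-4,4)],seed=1,popsize=15,maxiter=60,polish=False)
print(r.x.round(4),r.fun,'nutdeg',np.degrees(r.x[2]),'bardeg',np.degrees(r.x[3]))
for b in np.radians(range(-90,20,10)): q=r.x.copy();q[3]=b;print(round(np.degrees(b)),f(q))
# bar top corners (from zoom /4): corners of top face
for u,v in[(133,133),(207,92),(215,110),(140,150)]: print(ray(t,330+u/4-.4,215+v/4-.4,.213))
E
```

```text
890.0 940.0
[ 0.5945  0.0663 -0.4595 -1.2355  0.4151  0.1024] 97.6668165996496 nutdeg -26.32717943859718 bardeg -70.79018316980365
-90 143.78054208984568
-80 129.513875423179
-70 100.49034601141432
-60 134.0981891486692
-50 168.913875423179
-40 201.9060322859241
-30 230.35309110945352
-20 246.28642444278685
-10 250.78446365847313
0 245.6668165996496
10 245.2825028741594
[0.58945496 0.07996903 0.213     ]
[0.6026079  0.05523292 0.213     ]
[0.59651839 0.05293641 0.213     ]
[0.58375977 0.07794093 0.213     ]
```

```bash
cat >> h.py <<'E'
def togo(x,y,z,jaw=None):
    s=robot.read_state();M=R.from_quat(s['eef_rot']).as_matrix()
    d=M.T@(np.array([x,y,z])-s['eef_pos'])*1000
    psi=np.degrees(np.arctan2(M[1,0],M[0,0]));t=None
    if jaw is not None: t=((psi-90-jaw)+90)%180-90
    print('time',round(s['time'],2),'shift',d.round(1),'jaw now',round(psi-90,1),'turn',t,'q',np.round(s['q'],3),'tilt',(M[:,2]).round(3))
E
python3 -c "
from h import *
togo(.5945,.0663,.30,-86.3)
togo(.5945,.0663,.175,-86.3)"
```

```text
time 0.15 shift [ 581.8 -485.7  -85.4] jaw now -70.2 turn 16.115068528750854 q [-1.331  0.491  1.559 -0.     1.092 -0.106] tilt [-0.     0.001 -1.   ]
time 0.15 shift [ 581.7 -485.7   39.6] jaw now -70.2 turn 16.115068528750854 q [-1.331  0.491  1.559 -0.     1.092 -0.106] tilt [-0.     0.001 -1.   ]
```

Emit:
arm_command(
  increments=[
    [0,0,-50,0,95],
    [25,-20,-85,0,95],
    [65,-55,-85,4,95],
    [110,-92,-85,8,95],
    [155,-130,-85,12,95],
    [200,-167,-85,16,95],
    [245,-205,-85,16,95],
    [290,-242,-85,16,95],
    [335,-280,-85,16,95],
    [380,-317,-85,16,95],
    [425,-355,-85,16,95],
    [470,-392,-85,16,95],
    [515,-430,-85,16,95],
    [550,-459,-85,16,95],
    [570,-476,-85,16,95],
    [582,-486,-85,16,95],
    [582,-486,-85,16,95],
    [582,-486,-85,16,95],
  ],
)

```text
time: 2.4
eef_pos: [0.5943, 0.0656, 0.2996]
eef_rot: [0.999, 0.033, -0.0, 0.0]
wrist_force: [0.6, 0.5, 0.4]
finger_gap: 0.095
```

```bash
python3 -c "
from h import *
togo(.5945,.0663,.175,-86.3)
d=shot('wrist','w1.png')
print(proj(d,[.5945,.0663,.183]))"
```

```text
time 2.4 shift [  0.2  -0.7 124.6] jaw now -86.2 turn 0.07164463040547275 q [-0.     0.38   1.51  -0.     1.251  1.505] tilt [-0. -0. -1.]
[321.27545276 229.79640539]
```

View pics/w1.png

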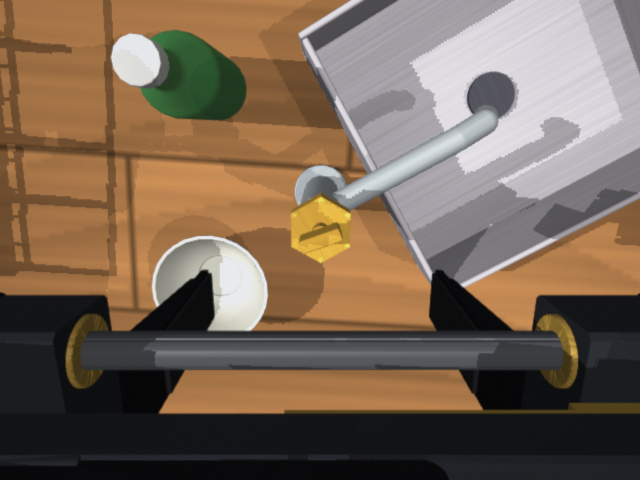

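The wrist view shows the nut at (321,230), where I predicted it, with the bar through (321,237) and the bowl clear. Next I'll refine the angles.

Run:
```python
from fit import *
t,s,w=load('top0.png'),load('side0.png'),load('w1.png')
wt=(340,220,64,60);ws=(300,160,80,65);ww=(280,185,80,85)
mt,ms,mw=brass(t,wt),brass(s,ws),brass(w,ww);print(mw.sum())
cs=[(t,wt,mt),(s,ws,ms),(w,ww,mw)]
def f(p): 
    return sum(np.abs(rend(d,*p[:4],wi,p[4+2*i:6+2*i])-m).sum()+3*np.hypot(*p[4+2*i:6+2*i]) for i,(d,wi,m) in enumerate(cs))
r=differential_evolution(f,[(.585,.605),(.056,.076),(-.53,-.3),(-1.5,-.9)]+[(-3,3)]*6,seed=1,popsize=10,maxiter=60,polish=False)
print(r.x.round(4),r.fun,np.degrees(r.x[2:4]))
im=cv2.cvtColor(w['img'],cv2.COLOR_RGB2BGR)[185:270,280:360]
cv2.imwrite('pics/z1.png',cv2.resize(im,None,fx=7,fy=7,interpolation=cv2.INTER_CUBIC))
```

```text
3288.0
[ 0.5951  0.0662 -0.4581 -1.2146 -0.2379  0.236   0.866   0.1088 -1.4437
  1.7012] 216.98796214294293 [-26.24712592 -69.59043851]
```

View pics/z1.png

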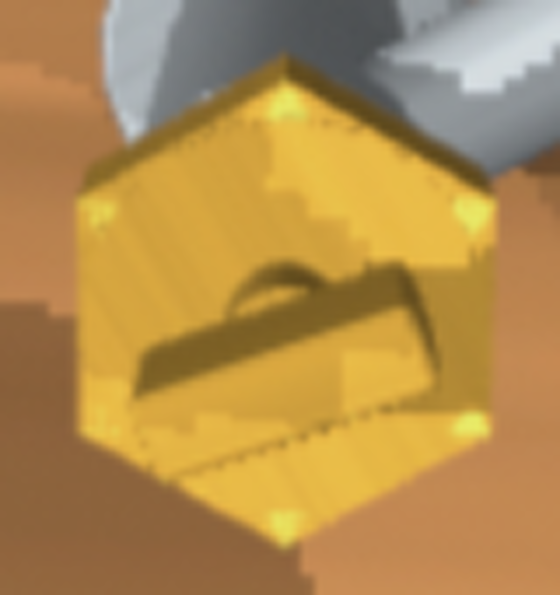

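The nut flats are square to the jaws, to within about 1°. I'll go down and grip.

Emit:
arm_command(
  increments=[
    [0,-1,30,0,95],
    [0,-1,70,0,95],
    [0,-1,105,0,95],
    [0,-1,130,0,85],
    [0,-1,142,0,70],
    [0,-1,142,0,60],
    [0,-1,142,0,50],
  ],
  grip_force=35,
)

```text
time: 3.32
eef_pos: [0.5951, 0.0673, 0.1587]
eef_rot: [0.999, 0.033, 0.001, 0.0]
wrist_force: [-0.2, -0.2, -0.2]
finger_gap: 0.0604
```

```bash
python3 -c "
from h import *
togo(.5948,.0663,.157,-86.3)
d=shot('wrist','w2.png');s=robot.read_state();print(s['wrist_force'],s['finger_gap'])"
```

```text
time 3.33 shift [-0.4  1.   1.7] jaw now -86.2 turn 0.10018047962297771 q [ 0.002  0.514  1.688 -0.     0.938  1.507] tilt [ 0.002 -0.    -1.   ]
[-0.20979057  0.13265621  0.08589786] 0.056276692365930664
```

View pics/w2.png

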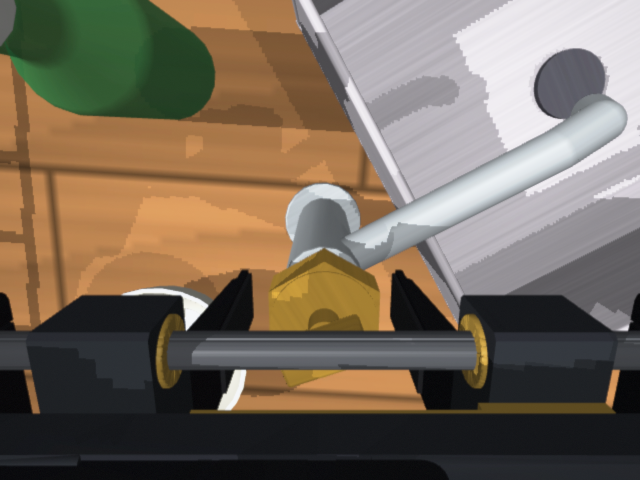

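The nut sits midway between the fingers (about 251 and 393, nut centre about 324). I'll close them.

Emit:
arm_command(
  increments=[
    [0,0,1,0,38],
    [0,0,1,0,38],
    [0,0,1,0,38],
    [0,0,1,0,38],
    [0,0,1,0,38],
  ],
  grip_force=35,
)

```text
time: 4.0
eef_pos: [0.5949, 0.0665, 0.1572]
eef_rot: [0.999, 0.033, 0.0, 0.001]
wrist_force: [0.4, -6.8, 1.7]
finger_gap: 0.0419
```

Emit:
arm_command(
  increments=[
    [0,0,0,-4,38],
    [0,0,0,-10,38],
    [0,0,0,-16,38],
    [0,0,0,-22,38],
    [0,0,0,-28,38],
    [0,0,0,-34,38],
    [0,0,0,-40,38],
    [0,0,0,-46,38],
    [0,0,0,-50,38],
    [0,0,0,-50,38],
  ],
)

```text
time: 5.25
eef_pos: [0.5947, 0.0669, 0.1572]
eef_rot: [0.892, 0.453, 0.0, 0.001]
wrist_force: [-1.1, -5.1, 5.0]
finger_gap: 0.042
```

```bash
python3 -c "
from h import *
togo(.5948,.0663,.157,-86.3)
d=shot('wrist','w3.png');s=robot.read_state();print(s['wrist_force'],s['wrist_torque'],s['finger_gap']);shot('top','t3.png')"
```

```text
time 5.25 shift [-0.5  0.4  0.2] jaw now -36.2 turn 50.11596094567017 q [ 2.00e-03  5.15e-01  1.69e+00 -1.00e-03  9.36e-01  6.34e-01] tilt [ 0.001 -0.001 -1.   ]
[-1.07536157 -6.33219518  4.68101288] [-0.810723    0.27391714  0.30511229] 0.041556469189637735
```

View pics/w3.png

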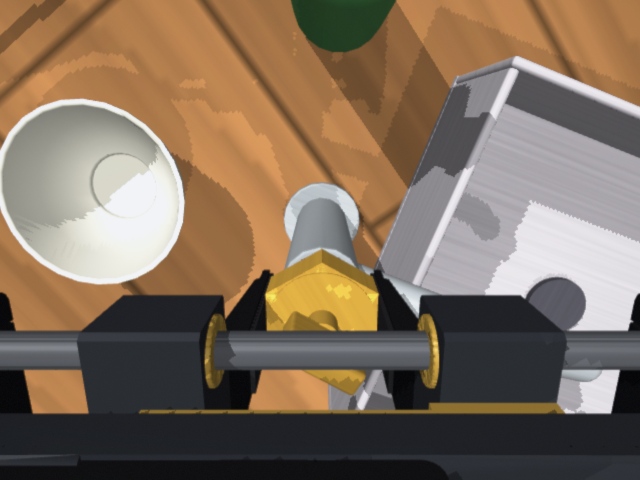

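View pics/t3.png

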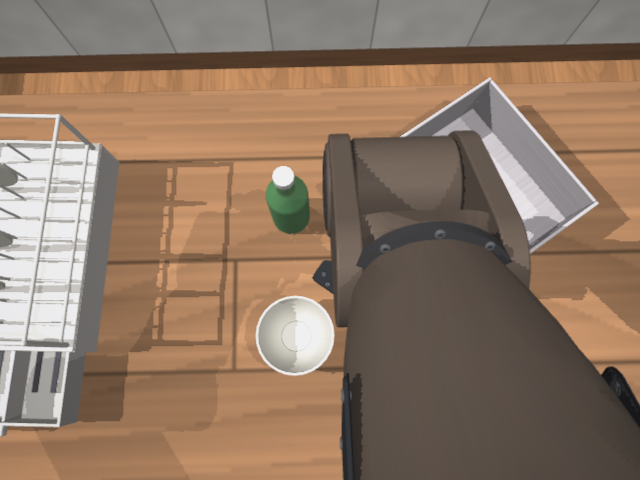

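The nut follows the gripper and the bar hasn't moved: it still runs upper left to lower right at about (320,330), as expected for the new view angle. I'll keep turning.

Emit:
arm_command(
  increments=[
    [0,0,0,-5,38],
    [0,0,0,-11,38],
    [0,0,0,-17,38],
    [0,0,0,-23,38],
    [0,0,0,-29,38],
    [0,0,0,-35,38],
    [0,0,0,-41,38],
    [0,0,0,-47,38],
    [0,0,0,-53,38],
    [0,0,0,-59,38],
    [0,0,0,-65,38],
    [0,0,0,-70,38],
    [0,0,0,-74,38],
    [0,0,0,-78,38],
    [0,0,0,-80,38],
    [0,0,0,-80,38],
  ],
)

```text
time: 7.35
eef_pos: [0.5913, 0.0711, 0.1561]
eef_rot: [0.394, 0.919, 0.001, -0.004]
wrist_force: [-14.7, 20.9, 3.8]
finger_gap: 0.048
```

```bash
python3 -c "
from h import *
togo(.5948,.0663,.157,-86.3)
d=shot('wrist','w4.png');s=robot.read_state();print(s['wrist_force'],s['wrist_torque'],s['finger_gap'])"
```

```text
time 7.35 shift [-5.9 -0.7 -1. ] jaw now 43.7 turn -50.04933797041048 q [ 0.006  0.515  1.693  0.007  0.94  -0.759] tilt [-0.007  0.005 -1.   ]
[-15.68037334  21.91688478   3.32006678] [ 3.43437519  2.35616727 -0.95622508] 0.04825821502224809
```

View pics/w4.png

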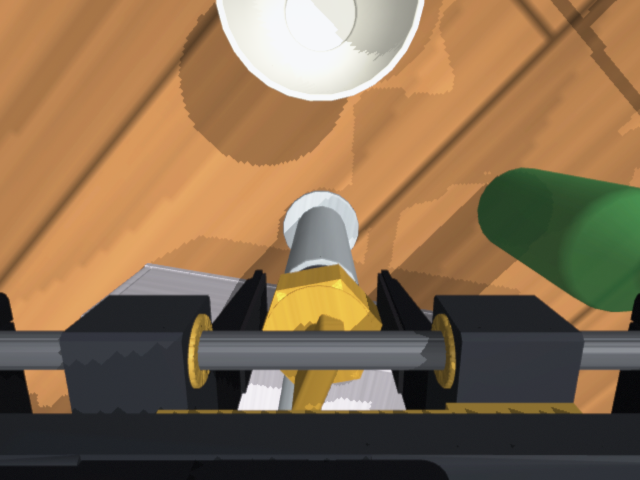

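The grip slipped: the opening is 48 mm, so the jaws are now across the corners, and the TCP has moved 6 mm sideways. I'll open, lift a little and look.

Emit:
arm_command(
  increments=[
    [0,0,0,0,65],
    [0,0,0,0,80],
    [0,0,0,0,90],
    [0,0,0,0,95],
    [0,0,-40,0,95],
    [0,0,-90,0,95],
    [0,0,-140,0,95],
    [0,0,-140,0,95],
    [0,0,-140,0,95],
  ],
)

```text
time: 8.52
eef_pos: [0.5943, 0.0673, 0.296]
eef_rot: [0.392, 0.92, -0.0, -0.0]
wrist_force: [-0.5, -0.4, -1.0]
finger_gap: 0.095
```

Run:
```python
from h import *
togo(.5948,.0663,.157,43.7)
w=shot('wrist','w5.png');print(proj(w,[.5948,.0663,.183]))
s=robot.read_state();print(s['wrist_force'],s['wrist_torque'])
u,v=proj(w,[.5948,.0663,.183]).astype(int)
im=cv2.cvtColor(w['img'],cv2.COLOR_RGB2BGR)[v-50:v+50,u-50:u+50]
cv2.imwrite('pics/z5.png',cv2.resize(im,None,fx=6,fy=6,interpolation=cv2.INTER_CUBIC))
```

```text
time 8.53 shift [ -1.1  -0.3 139. ] jaw now 43.8 turn 0.09436363481073329 q [ 0.002  0.383  1.515 -0.     1.244 -0.762] tilt [-0.001 -0.    -1.   ]
[320.50428069 233.80160883]
[-0.14667374  0.19706065 -0.28672469] [-0.00250961 -0.10033374  0.01903031]
```

View pics/z5.png

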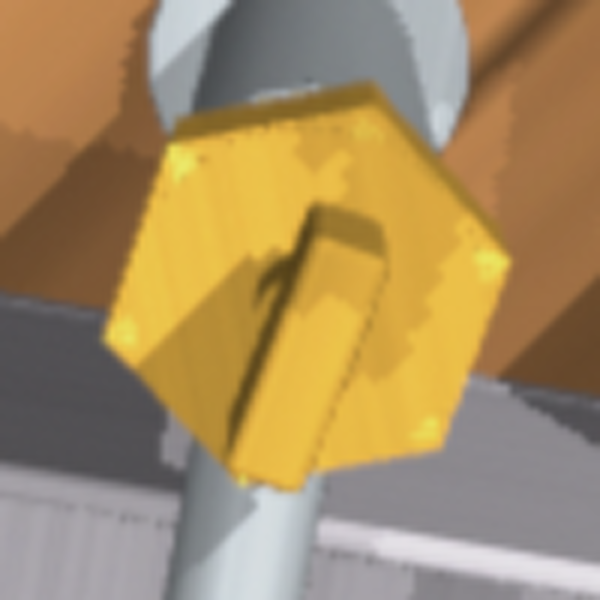

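View pics/w5.png

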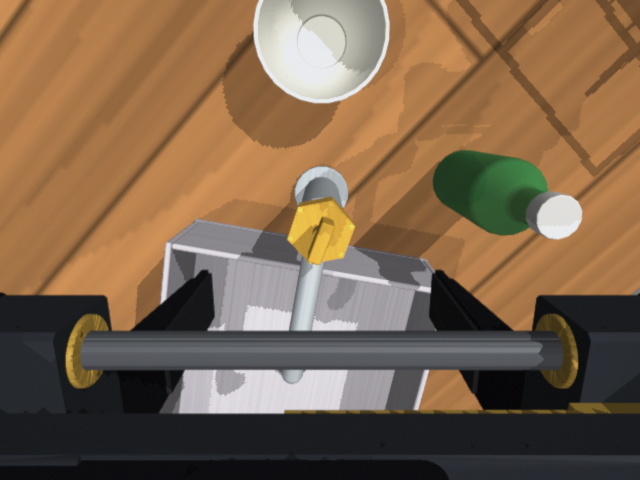

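```bash
cat > fw.py <<'E'
from fit import *
def fitw(f,n0,b0,half=45):
    w=load(f);u,v=proj(w,[.5948,.0663,.185]).astype(int);ww=(u-half,v-half,2*half,2*half)
    m=brass(w,ww)
    g=lambda p:np.abs(rend(w,.5948,.0663,np.radians(p[0]),np.radians(p[1]),ww,p[2:4])-m).sum()
    r=differential_evolution(g,[(n0-30,n0+30),(b0-40,b0+40),(-12,12),(-12,12)],seed=1,popsize=15,maxiter=50,polish=False)
    A=ray(w,u,v,.175);B=ray(w,u+r.x[2],v+r.x[3],.175)
    print(f,'nut,bar,off',r.x.round(2),'err',r.fun,m.sum(),'world off mm',((B-A)*1000).round(1))
E
python3 -c "
from fw import *
fitw('w1.png',-26,-67);fitw('w5.png',27,-67)"
```

```text
w1.png nut,bar,off [-26.43 -69.03  -1.18   1.19] err 101.58039215686274 3288.0 world off mm [-1.   0.8  0. ]
w5.png nut,bar,off [ 25.12 -68.53  -0.08  -1.37] err 99.99215686274509 3326.0 world off mm [-0.7  0.7  0. ]
```

```bash
python3 -c "
from h import *
togo(.5942,.0668,.1565,25.5)"
```

```text
time 8.57 shift [ -0.6  -0.2 139. ] jaw now 43.8 turn 18.296383461863655 q [ 0.003  0.384  1.516 -0.     1.244 -0.762] tilt [-0.002 -0.    -1.   ]
```

Emit:
arm_command(
  increments=[
    [-0.5,0,20,9,95],
    [-0.5,0,50,18,95],
    [-0.5,0,90,18,90],
    [-0.5,0,120,18,75],
    [-0.5,0,139,18,65],
    [-0.5,0,139,18,55],
    [-0.5,0,139,18,50],
    [-0.5,0,139,18,36],
    [-0.5,0,139,18,36],
    [-0.5,0,139,18,36],
    [-0.5,0,139,18,36],
  ],
  grip_force=60,
)

```text
time: 9.95
eef_pos: [0.5959, 0.0673, 0.1583]
eef_rot: [0.532, 0.847, 0.001, 0.001]
wrist_force: [5.2, 2.0, -3.0]
finger_gap: 0.046
```

```bash
python3 -c "
from h import *
togo(.5942,.0668,.1565,25.5);s=robot.read_state();print(s['wrist_force'],s['wrist_torque'],s['finger_gap'],s['joint_efforts'])"
```

```text
time 9.95 shift [ 0.3 -1.7  1.8] jaw now 25.8 turn 0.2752306117555179 q [ 0.002  0.515  1.687  0.     0.937 -0.448] tilt [ 0.003  0.    -1.   ]
[ 5.23622411  1.97449744 -3.0281853 ] [ 0.5540641  -1.43684801 -0.40583929] 0.04597699309191436 [ -0.47746422 -61.16651058 -20.73490441  -0.72364178   1.75784089
  -0.37847447]
```

Emit:
arm_command(
  increments=[
    [0,0,0,0,36],
    [0,0,0,0,36],
    [0,0,0,0,36],
  ],
)

```text
time: 10.32
eef_pos: [0.5958, 0.0673, 0.1583]
eef_rot: [0.532, 0.847, 0.001, 0.001]
wrist_force: [5.4, 1.5, -2.4]
finger_gap: 0.046
```

```bash
python3 -c "
from h import *
togo(.5942,.0668,.1565,25.5);s=robot.read_state();print(s['wrist_force'],s['wrist_torque'],s['finger_gap'],s['joint_efforts'])
d=shot('wrist','w6.png')"
```

```text
time 10.32 shift [ 0.3 -1.7  1.8] jaw now 25.8 turn 0.2782152403623712 q [ 0.002  0.515  1.687  0.     0.937 -0.448] tilt [ 0.003  0.    -1.   ]
[ 5.36236818  1.48845776 -2.37377732] [ 0.51665712 -1.39635435 -0.42001173] 0.04599746795623937 [ -0.47655411 -61.16525888 -20.73616326  -0.71993854   1.75615914
  -0.37509989]
```

View pics/w6.png

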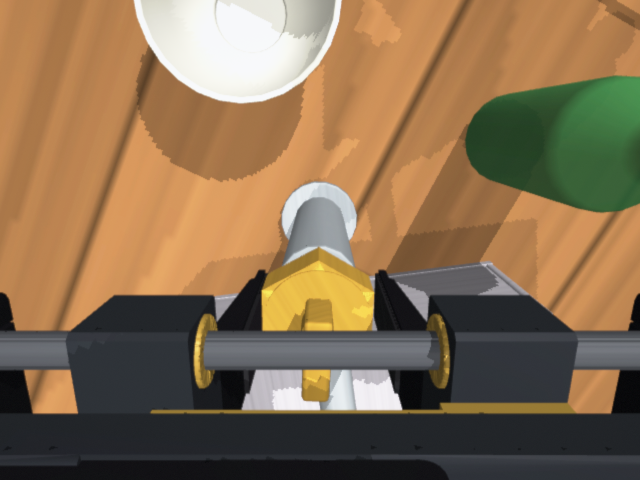

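Run:
```python
import cv2,numpy as np
o=[]
for f in ['w3','w6']: o.append(cv2.resize(cv2.imread(f'pics/{f}.png')[235:420,220:420],None,fx=2,fy=3,interpolation=cv2.INTER_CUBIC))
cv2.imwrite('pics/z6.png',np.hstack(o))
```

```text
(no output)
```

View pics/z6.png

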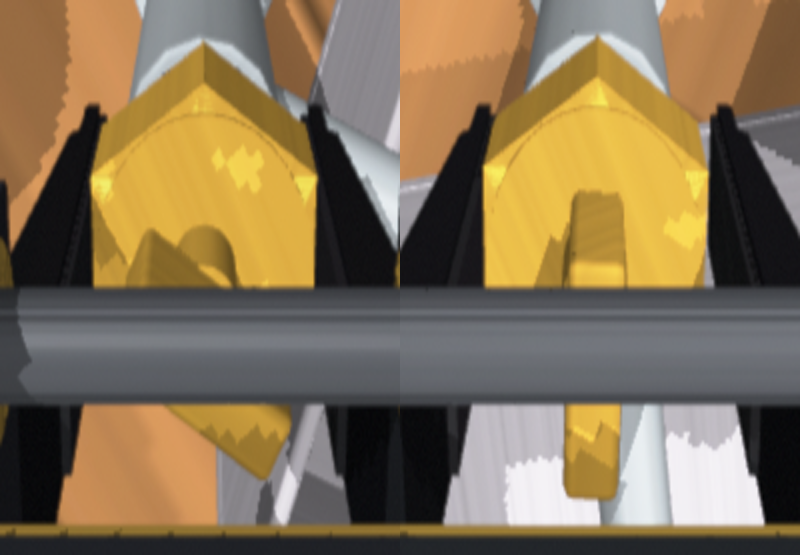

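Run:
```python
from h import *
d=shot('side','s6.png')
cv2.imwrite('pics/s6z.png',cv2.resize(cv2.imread('pics/s6.png')[120:270,260:440],None,fx=4,fy=4,interpolation=cv2.INTER_CUBIC))
```

```text
(no output)
```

View pics/s6z.png

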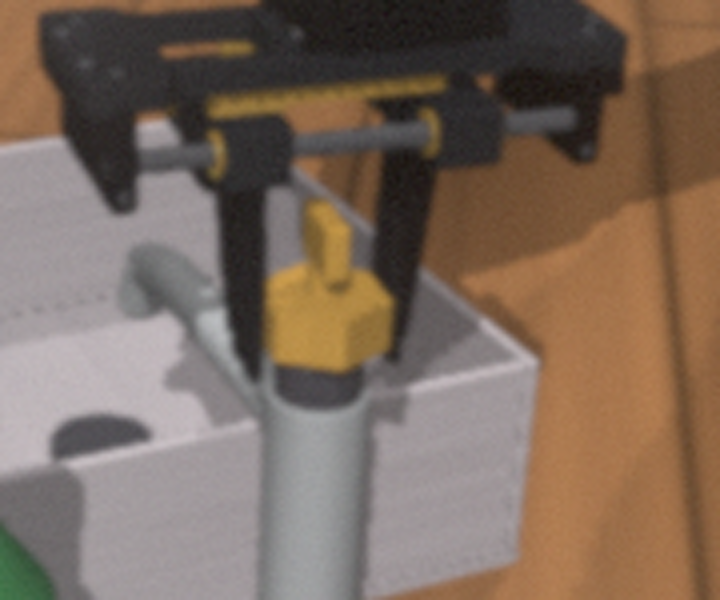

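Run:
```python
from h import *
d=dict(np.load('pics/s6.png.npz'));s=robot.read_state()
M=R.from_quat(s['eef_rot']).as_matrix();g=s['finger_gap']/2;p=s['eef_pos'];print(M.round(3))
for n,o in [('R near',(.01,g,0)),('R far',(-.01,g,0)),('L near',(.01,-g,0)),('L far',(-.01,-g,0)),('R near up',(.01,g,-.05)),('L near up',(.01,-g,-.05))]:
    print(n,((proj(d,p+M@np.array(o))-[260,120])*4).round())
print('nut', [((proj(d,[.5944+.02425*np.cos(a),.0668+.02425*np.sin(a),z])-[260,120])*4).round().tolist() for a in np.radians(25.8+30+60*np.arange(6)) for z in (.183,)])
fw=d['img']
im=cv2.cvtColor(fw,cv2.COLOR_RGB2BGR)
```

```text
[[-0.435  0.9    0.003]
 [ 0.901  0.435  0.   ]
 [-0.001  0.003 -1.   ]]
R near [259. 376.]
R far [241. 349.]
L near [383. 360.]
L far [363. 334.]
R near up [264. 244.]
L near up [393. 229.]
nut [[273.0, 314.0], [344.0, 323.0], [389.0, 299.0], [364.0, 269.0], [296.0, 261.0], [251.0, 283.0]]
```

The nut is aligned, but the right pad stands 3–4 mm clear of it and the fingers have stopped at 46 mm. I'll reopen, read the free rest pose and close again.

Emit:
arm_command(
  increments=[
    [0,0,0,0,60],
    [0,0,0,0,60],
    [0,0,0,0,60],
    [0,0,0,0,60],
  ],
)

```text
time: 10.92
eef_pos: [0.5948, 0.0671, 0.1577]
eef_rot: [0.531, 0.847, -0.0, -0.0]
wrist_force: [-0.2, 0.4, -0.0]
finger_gap: 0.0599
```

```bash
python3 -c "
from h import *
togo(.5943,.0668,.1565,25.5);s=robot.read_state();print(s['eef_pos'],s['wrist_force'],s['wrist_torque'],s['finger_gap'],s['joint_efforts'])
d=shot('wrist','w7.png')
cv2.imwrite('pics/w7z.png',cv2.resize(cv2.imread('pics/w7.png')[235:420,220:420],None,fx=3,fy=3,interpolation=cv2.INTER_CUBIC))"
```

```text
time 10.93 shift [-0.  -0.6  1.2] jaw now 25.8 turn 0.3165235323190956 q [ 0.002  0.515  1.688 -0.     0.938 -0.448] tilt [-0. -0. -1.]
[0.59481832 0.06706219 0.15768538] [-0.22858263  0.41694227 -0.03373182] [ 0.05980877 -0.11328797  0.03102195] 0.059941404568850866 [ 4.79645241e-03 -5.99412668e+01 -2.28904134e+01  4.36733267e-02
  7.81063875e-02 -1.10983263e-03]
```

View pics/w7z.png

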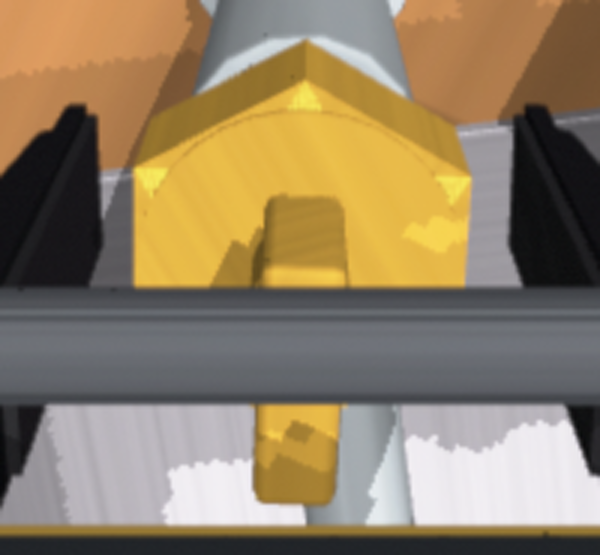

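Emit:
arm_command(
  increments=[
    [0,-0.5,1,0,50],
    [0,-0.5,1,0,48],
    [0,-0.5,1,0,47],
    [0,-0.5,1,0,44],
    [0,-0.5,1,0,40],
    [0,-0.5,1,0,40],
    [0,-0.5,1,0,40],
  ],
  grip_force=15,
)

```text
time: 11.85
eef_pos: [0.5962, 0.0676, 0.1566]
eef_rot: [0.531, 0.847, 0.001, 0.001]
wrist_force: [8.9, 4.9, -5.0]
finger_gap: 0.0477
```

```bash
python3 -c "
from h import *
togo(.5943,.0668,.1565,25.5);s=robot.read_state();print(s['eef_pos'],s['wrist_force'],s['wrist_torque'],s['finger_gap'])
d=shot('wrist','w8.png')
cv2.imwrite('pics/w8z.png',cv2.resize(cv2.imread('pics/w8.png')[235:420,220:420],None,fx=3,fy=3,interpolation=cv2.INTER_CUBIC))"
```

```text
time 11.85 shift [ 0.1 -2.   0.1] jaw now 25.8 turn 0.2934462501216757 q [ 2.000e-03  5.170e-01  1.689e+00  1.000e-03  9.320e-01 -4.490e-01] tilt [ 0.004  0.001 -1.   ]
[0.59617191 0.06756082 0.15664295] [ 8.88652528  4.8976199  -5.01663795] [ 0.93882508 -1.77739953 -0.0625649 ] 0.04769053924796866
```

View pics/w8z.png

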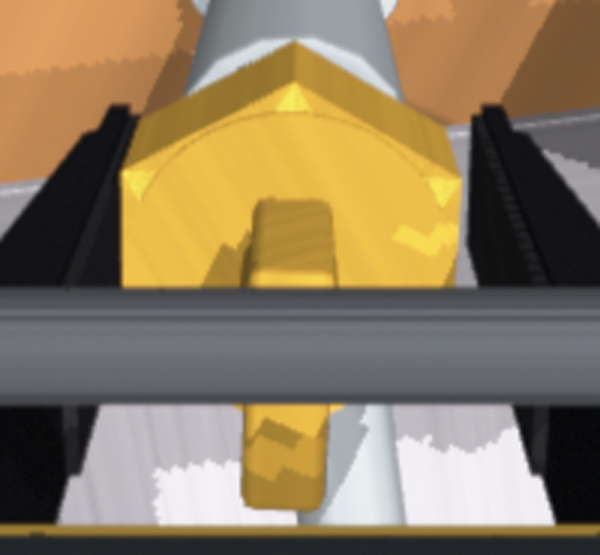

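Run:
```python
from fit import *
d=shot('side','s8.png')
def go(d,ws=(315,165,50,60)):
    m=brass(d,ws);u,v,w,h=ws
    val=cv2.cvtColor(d['img'],cv2.COLOR_RGB2HSV)[v:v+h,u:u+w,2]
    dark=cv2.dilate((val<70).astype(np.uint8),np.ones((2,2)))>0
    # don't ignore neck (below nut)
    ok=~dark|m.astype(bool); ok[:, :]=ok
    def g(p): return (np.abs(rend(d,.5944,.0668,np.radians(p[0]),np.radians(p[1]),ws,p[2:4])-m)*ok).sum()
    best=[]
    for n in range(-4,56,3):
        r=differential_evolution(lambda q:g([n,q[0],q[1],q[2]]),[(-80,-55),(-4,4),(-4,4)],seed=1,popsize=8,maxiter=25,polish=False)
        best.append((round(r.fun,1),n,r.x.round(1).tolist()))
    print(sorted(best,key=lambda b:b[0])[:6])
go(load('s6.png'));go(d)
cv2.imwrite('pics/s8z.png',cv2.resize(cv2.imread('pics/s8.png')[150:235,300:400],None,fx=7,fy=7,interpolation=cv2.INTER_CUBIC))
```

```text
[(np.float64(58.5), 29, [-68.5, 0.8, 0.1]), (np.float64(58.5), 32, [-69.7, 0.8, -0.0]), (np.float64(60.0), 26, [-70.5, 0.9, 0.0]), (np.float64(64.1), 23, [-69.4, 0.9, 0.1]), (np.float64(64.1), 35, [-68.7, 0.8, 0.1]), (np.float64(67.9), 20, [-69.6, 0.7, 0.0])]
[(np.float64(52.5), 29, [-69.9, 0.7, 0.1]), (np.float64(53.4), 32, [-69.2, 0.7, 0.0]), (np.float64(55.0), 26, [-69.3, 0.9, 0.0]), (np.float64(57.8), 23, [-69.8, 0.8, 0.0]), (np.float64(58.9), 35, [-69.9, 0.8, 0.0]), (np.float64(62.0), 20, [-69.6, 0.8, 0.0])]
```

View pics/s8z.png

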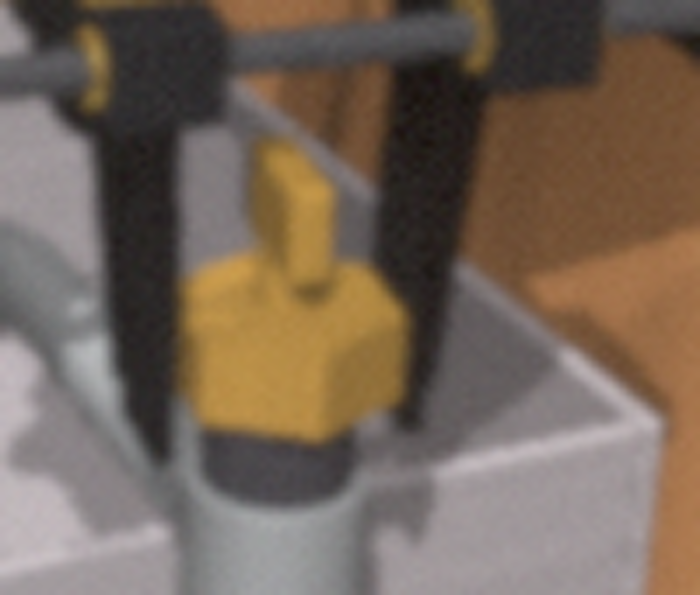

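The view confirms the nut is at about 27°, so I'm not losing alignment. Something on this side is stopping the right finger, so I'll take the flats 60° further back (jaw about -33°) instead.

Emit:
arm_command(
  increments=[
    [0,0.5,0,0,65],
    [0,0.5,0,0,75],
    [0,0.5,0,8,75],
    [0,0.5,0,18,75],
    [0,0.5,0,28,75],
    [0,0.5,0,38,75],
    [0,0.5,0,48,75],
    [0,0.5,0,58,75],
    [0,0.5,0,58,70],
    [0,0.5,0,58,70],
  ],
  grip_force=40,
)

```text
time: 13.2
eef_pos: [0.5948, 0.0671, 0.1566]
eef_rot: [0.874, 0.485, -0.0, 0.0]
wrist_force: [-0.2, 0.3, 0.2]
finger_gap: 0.0701
```

```bash
python3 -c "
from h import *
togo(.5943,.0668,.1565,-33);s=robot.read_state();print(s['eef_pos'],s['wrist_force'],s['wrist_torque'],s['finger_gap'])
d=shot('wrist','w9.png')
cv2.imwrite('pics/w9z.png',cv2.resize(cv2.imread('pics/w9.png')[235:420,220:420],None,fx=3,fy=3,interpolation=cv2.INTER_CUBIC))"
```

```text
time 13.2 shift [-0.5 -0.3  0.1] jaw now -32.0 turn 1.0327833056234113 q [ 0.002  0.516  1.689 -0.     0.936  0.56 ] tilt [-0. -0. -1.]
[0.59484422 0.06706732 0.15661155] [-0.22506952  0.27183495  0.20716855] [-0.04416091 -0.05118189 -0.02220691] 0.07013813740506512
```

View pics/w9z.png

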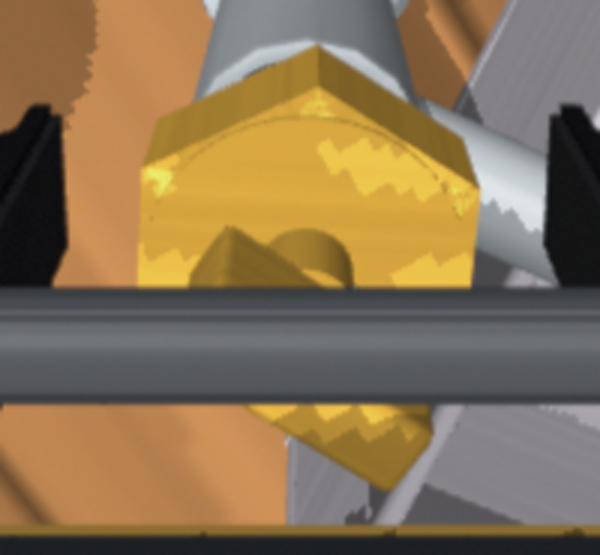

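Emit:
arm_command(
  increments=[
    [0,0,0,2.5,55],
    [0,0,0,2.5,40],
    [0,0,0,2.5,38],
    [0,0,0,2.5,38],
    [0,0,0,2.5,38],
    [0,0,0,2.5,38],
    [0,0,0,2.5,38],
  ],
  grip_force=40,
)

```text
time: 14.12
eef_pos: [0.5949, 0.0671, 0.1566]
eef_rot: [0.886, 0.464, -0.0, 0.0]
wrist_force: [0.1, -0.2, -0.3]
finger_gap: 0.0419
```

```bash
python3 -c "
from h import *
togo(.5943,.0668,.1565,-33);s=robot.read_state();print(s['eef_pos'],s['wrist_force'],s['wrist_torque'],s['finger_gap'])
d=shot('wrist','w10.png')
cv2.imwrite('pics/w10z.png',cv2.resize(cv2.imread('pics/w10.png')[235:420,220:420],None,fx=3,fy=3,interpolation=cv2.INTER_CUBIC))"
```

```text
time 14.12 shift [-0.6 -0.3  0.1] jaw now -34.7 turn -1.6890844311074034 q [ 0.002  0.516  1.689 -0.     0.936  0.608] tilt [-0. -0. -1.]
[0.59493093 0.06710025 0.15659737] [ 0.06422086 -0.21695493 -0.26493048] [-0.04413868 -0.01297517 -0.36427142] 0.04189948791927614
```

View pics/w10z.png

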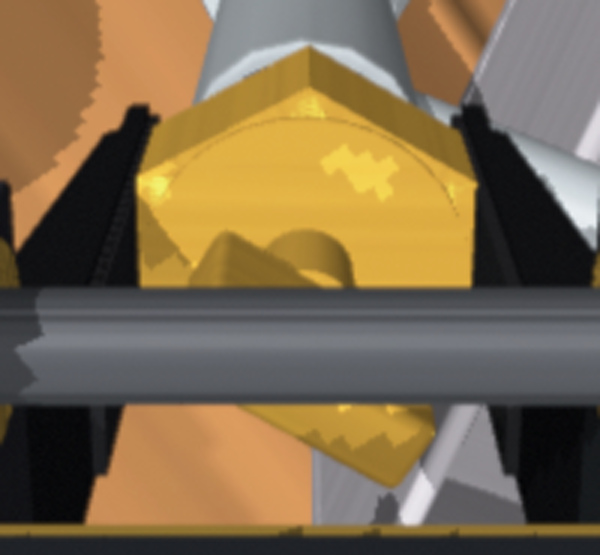

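This is a clean grip at 41.9 mm. I'll turn the nut to its stop.

Emit:
arm_command(
  increments=[
    [0,0,0,-4,38],
    [0,0,0,-9,38],
    [0,0,0,-14,38],
    [0,0,0,-18,38],
    [0,0,0,-21,38],
    [0,0,0,-23,38],
    [0,0,0,-23,38],
  ],
  grip_force=60,
)

```text
time: 15.05
eef_pos: [0.5943, 0.0676, 0.1565]
eef_rot: [0.775, 0.632, -0.0, -0.0]
wrist_force: [-5.1, 4.1, 1.7]
finger_gap: 0.0416
```

```bash
python3 -c "
from h import *
togo(.5949,.0671,.1565,-33);s=robot.read_state();print(s['eef_pos'],s['wrist_force'],s['wrist_torque'],s['finger_gap'])
d=shot('wrist','w11.png')
cv2.imwrite('pics/w11z.png',cv2.resize(cv2.imread('pics/w11.png')[235:420,220:420],None,fx=3,fy=3,interpolation=cv2.INTER_CUBIC))"
```

```text
time 15.05 shift [-0.4  0.7  0. ] jaw now -11.6 turn 21.391847580167592 q [0.003 0.516 1.69  0.    0.937 0.205] tilt [-0.001  0.    -1.   ]
[0.59433514 0.06759785 0.15653874] [-5.13579432  4.06905197  1.65512704] [0.49394509 0.17855491 0.23313901] 0.04160063820911181
```

View pics/w11z.png

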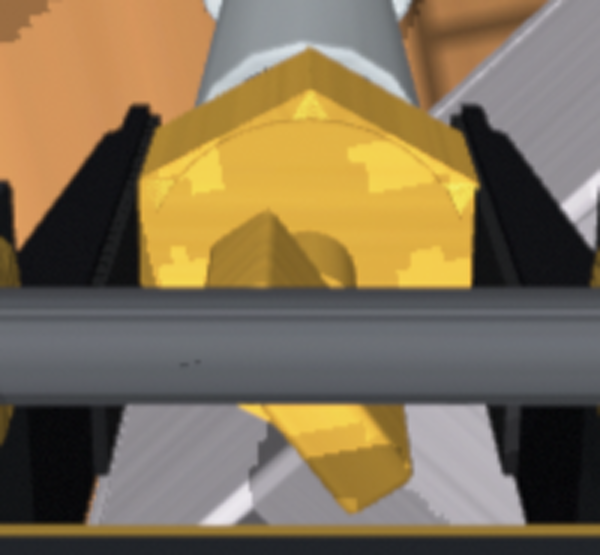

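Emit:
arm_command(
  increments=[
    [0,0,0,-2,38],
    [0,0,0,-4,38],
    [0,0,0,-4,38],
  ],
)

```text
time: 15.48
eef_pos: [0.5944, 0.0673, 0.1565]
eef_rot: [0.753, 0.658, -0.0, -0.001]
wrist_force: [-5.9, 2.8, 1.1]
finger_gap: 0.0416
```

```bash
python3 -c "
from h import *
togo(.5949,.0671,.1565,-33);s=robot.read_state();print(s['eef_pos'],s['wrist_force'],s['wrist_torque'],s['finger_gap'])"
```

```text
time 15.47 shift [-0.2  0.5  0. ] jaw now -7.7 turn 25.322585355140404 q [2.00e-03 5.16e-01 1.69e+00 1.00e-03 9.37e-01 1.36e-01] tilt [-0.001  0.001 -1.   ]
[0.59443784 0.06733195 0.15654288] [-5.92863682  2.79732762  1.13813361] [ 0.3365312   0.46373428 -0.78200166] 0.04158654975786906
```

The torque jumped to -0.78 N m at a total turn of about 138.7°, so the nut is at its loose stop. I'll release it and line up over the bar.

Emit:
arm_command(
  increments=[
    [0,0,0,2,50],
    [0,0,0,2,65],
    [0,0,0,2,70],
    [0,0,-40,2,70],
    [0,0,-90,0,70],
    [0,0,-120,-10,60],
    [0,0,-140,-20,60],
    [0,0,-140,-30,60],
    [0,0,-140,-31,60],
    [0,0,-140,-31,60],
  ],
)

```text
time: 16.73
eef_pos: [0.5949, 0.0671, 0.2963]
eef_rot: [0.551, 0.835, -0.0, -0.0]
wrist_force: [-0.4, 0.1, 0.1]
finger_gap: 0.06
```

Run:
```python
from fw import *
togo(.5949,.0671,.197,23)
w=shot('wrist','w12.png');u,v=proj(w,[.5948,.0663,.185]).astype(int)
fitw('w12.png',51.5,-67)
cv2.imwrite('pics/w12z.png',cv2.resize(cv2.imread('pics/w12.png')[v-50:v+50,u-50:u+50],None,fx=6,fy=6,interpolation=cv2.INTER_CUBIC))
```

```text
time 16.73 shift [ 0.   0.  99.3] jaw now 23.1 turn 0.13403076888450016 q [ 0.002  0.384  1.513 -0.     1.245 -0.402] tilt [-0. -0. -1.]
w12.png nut,bar,off [ 51.42 -65.3   -0.76  -1.27] err 93.83529411764705 3349.0 world off mm [-0.9  0.7  0. ]
```

View pics/w12z.png

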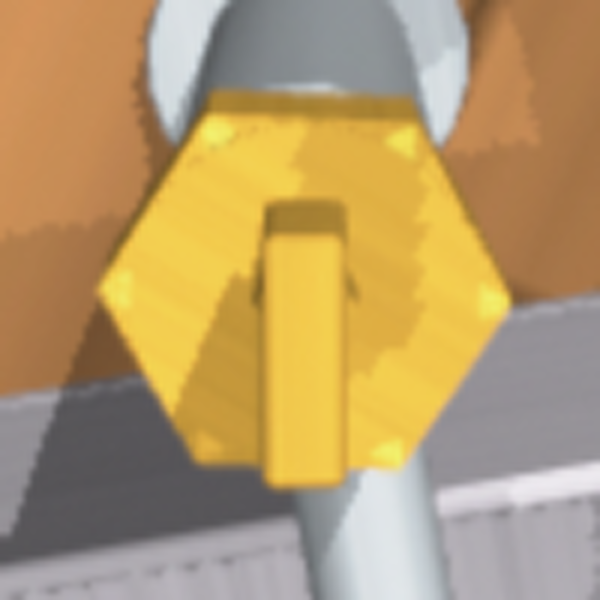

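View pics/w12.png

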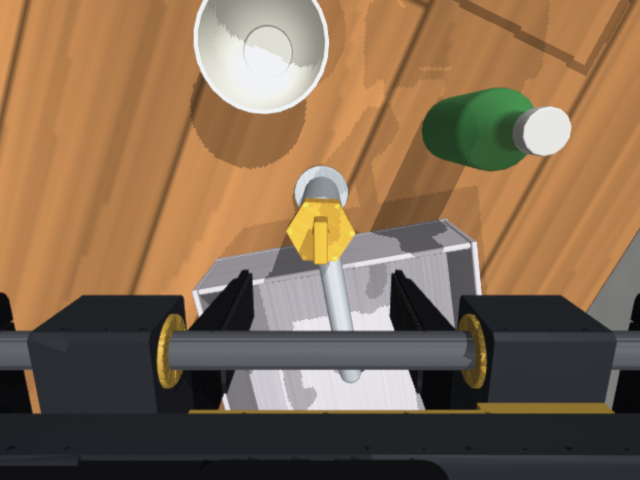

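The bar is square to the jaws at -66.9°, so the screw hasn't moved. I'll go down onto it.

Emit:
arm_command(
  increments=[
    [0,0,30,0,50],
    [0,0,65,0,35],
    [0,0,90,0,30],
    [0,0,100,0,30],
    [0,0,100,0,25],
    [0,0,100,0,15],
    [0,0,100,0,5],
    [0,0,100,0,5],
    [0,0,100,0,5],
    [0,0,100,0,5],
    [0,0,100,0,5],
  ],
  grip_force=25,
)

```text
time: 18.15
eef_pos: [0.5944, 0.0668, 0.1975]
eef_rot: [0.55, 0.835, -0.0, -0.0]
wrist_force: [-5.7, -2.6, 5.5]
finger_gap: 0.0087
```

```bash
python3 -c "
from h import *
togo(.5949,.0671,.196,23);s=robot.read_state();print(s['eef_pos'],s['wrist_force'],s['wrist_torque'],s['finger_gap'])
d=shot('wrist','w13.png')"
```

```text
time 18.15 shift [0.1 0.6 1.5] jaw now 23.3 turn 0.3138382243879789 q [ 2.000e-03  4.700e-01  1.647e+00 -1.000e-03  1.025e+00 -4.050e-01] tilt [-0.001 -0.001 -1.   ]
[0.59436342 0.06676465 0.1974762 ] [-5.66609802 -2.56111486  5.50337852] [-0.45133669  0.82668117  0.06101853] 0.00868409420492476
```

View pics/w13.png

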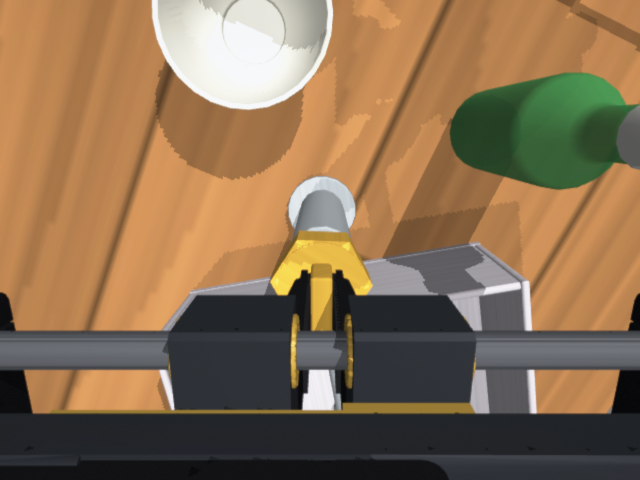

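The jaws hold the bar at 8.7 mm, centred. Now I'll turn it about 80° clockwise.

Emit:
arm_command(
  increments=[
    [0,0,0,5,5],
    [0,0,0,12,5],
    [0,0,0,19,5],
    [0,0,0,26,5],
    [0,0,0,33,5],
    [0,0,0,40,5],
    [0,0,0,47,5],
    [0,0,0,54,5],
    [0,0,0,61,5],
    [0,0,0,67,5],
    [0,0,0,72,5],
    [0,0,0,76,5],
    [0,0,0,78,5],
    [0,0,0,78,5],
  ],
)

```text
time: 19.95
eef_pos: [0.5948, 0.0667, 0.1975]
eef_rot: [0.953, 0.303, 0.0, 0.0]
wrist_force: [-3.9, -3.7, 5.9]
finger_gap: 0.0086
```

```bash
python3 -c "
from h import *
togo(.5949,.0671,.196,-58);s=robot.read_state();print(s['eef_pos'],s['wrist_force'],s['wrist_torque'],s['finger_gap'])"
```

```text
time 19.95 shift [ 0.3 -0.3  1.5] jaw now -54.7 turn 3.3082294188056665 q [ 2.000e-03  4.710e-01  1.647e+00 -1.000e-03  1.024e+00  9.570e-01] tilt [ 0.    -0.001 -1.   ]
[0.59478137 0.06668987 0.19747772] [-3.92904165 -3.72904188  5.90856311] [-0.63616913  0.84161845 -0.05270933] 0.0086150261228666
```

Emit:
arm_command(
  increments=[
    [0,0,0,2,5],
    [0,0,0,4,5],
    [0,0,0,5,5],
    [0,0,0,5,5],
  ],
)

```text
time: 20.45
eef_pos: [0.5948, 0.0667, 0.1975]
eef_rot: [0.965, 0.262, 0.0, 0.001]
wrist_force: [-4.8, -3.7, 7.1]
finger_gap: 0.0089
```

```bash
python3 -c "
from h import *
togo(.5949,.0671,.196,-58);s=robot.read_state();print(s['eef_pos'],s['wrist_force'],s['wrist_torque'],s['finger_gap'])"
```

```text
time 20.45 shift [ 0.3 -0.3  1.5] jaw now -59.6 turn -1.6119120556542157 q [ 2.000e-03  4.710e-01  1.647e+00 -1.000e-03  1.024e+00  1.043e+00] tilt [ 0.    -0.001 -1.   ]
[0.59480488 0.06670123 0.19747365] [-4.80826295 -3.70787346  7.08459472] [-0.61900322  0.73618739  0.56422636] 0.008923383594982808
```

The torque rose to +0.56 N m, so the screw is at its end stop. I'll release and check.

Emit:
arm_command(
  increments=[
    [0,0,0,0,20],
    [0,0,0,0,30],
    [0,0,0,0,40],
    [0,0,-30,0,50],
    [0,0,-70,-5,65],
    [0,0,-100,-15,70],
    [0,0,-100,-25,70],
    [0,0,-100,-35,70],
    [0,0,-100,-45,70],
    [0,0,-100,-51,70],
    [0,0,-100,-51,70],
    [0,0,-100,-51,70],
  ],
)

```text
time: 21.95
eef_pos: [0.595, 0.0672, 0.2966]
eef_rot: [0.759, 0.651, -0.0, 0.0]
wrist_force: [-0.1, 0.0, -0.5]
finger_gap: 0.0701
```

Run:
```python
from fw import *
togo(.5949,.0671,.1565,-8.5)
w=shot('wrist','w14.png');u,v=proj(w,[.5948,.0663,.185]).astype(int)
fitw('w14.png',51.5,32)
cv2.imwrite('pics/w14z.png',cv2.resize(cv2.imread('pics/w14.png')[v-50:v+50,u-50:u+50],None,fx=6,fy=6,interpolation=cv2.INTER_CUBIC))
```

```text
time 21.95 shift [-1.000e-01 -1.000e-01  1.401e+02] jaw now -8.8 turn -0.3241860164028765 q [ 0.002  0.384  1.513 -0.     1.245  0.156] tilt [-0. -0. -1.]
w14.png nut,bar,off [50.96 32.23 -1.35 -0.73] err 105.24705882352941 3349.0 world off mm [-0.9  0.7  0. ]
```

View pics/w14z.png

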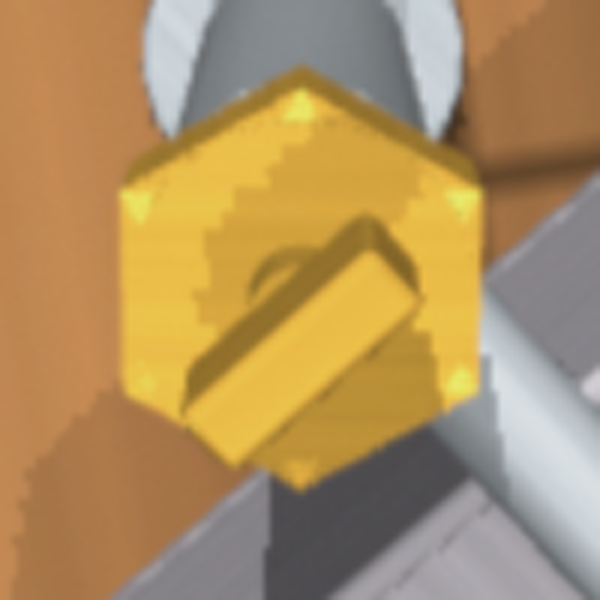

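The bar lies across the spout at about 32°, square to the spout's -58°, and the nut is still loose. I'll grip the nut.

Emit:
arm_command(
  increments=[
    [0,0,40,0,75],
    [0,0,85,0,75],
    [0,0,120,0,75],
    [0,0,140,0,70],
    [0,0,140,0,60],
    [0,0,140,0,50],
    [0,0,140,0,38],
    [0,0,140,0,38],
    [0,0,140,0,38],
    [0,0,140,0,38],
    [0,0,140,0,38],
  ],
  grip_force=60,
)

```text
time: 23.38
eef_pos: [0.5944, 0.0673, 0.1576]
eef_rot: [0.759, 0.651, -0.0, -0.0]
wrist_force: [-5.9, 0.1, 4.8]
finger_gap: 0.0415
```

Emit:
arm_command(
  increments=[
    [0,0,0,4,38],
    [0,0,0,9,38],
    [0,0,0,14,38],
    [0,0,0,19,38],
    [0,0,0,24,38],
    [0,0,0,29,38],
    [0,0,0,34,38],
    [0,0,0,39,38],
    [0,0,0,44,38],
    [0,0,0,49,38],
    [0,0,0,54,38],
    [0,0,0,59,38],
    [0,0,0,64,38],
    [0,0,0,69,38],
    [0,0,0,73,38],
    [0,0,0,75,38],
    [0,0,0,75,38],
  ],
)

```text
time: 25.5
eef_pos: [0.5957, 0.0666, 0.1576]
eef_rot: [0.999, 0.055, 0.001, 0.0]
wrist_force: [2.8, -4.2, 3.4]
finger_gap: 0.0413
```

```bash
python3 -c "
from h import *
togo(.5949,.0671,.157,-58);s=robot.read_state();print(s['eef_pos'],s['wrist_force'],s['wrist_torque'],s['finger_gap'])
shot('wrist','w15.png')"
```

```text
time 25.5 shift [-0.8 -0.6  0.6] jaw now -83.7 turn -25.72432294058447 q [ 1.000e-03  5.150e-01  1.688e+00 -1.000e-03  9.360e-01  1.463e+00] tilt [ 0.002 -0.001 -1.   ]
[0.59571988 0.06659417 0.15756167] [ 2.77868915 -4.24814061  3.35009551] [-0.30326651 -0.09821225 -0.28314512] 0.04125236335704745
```

View pics/w15.png

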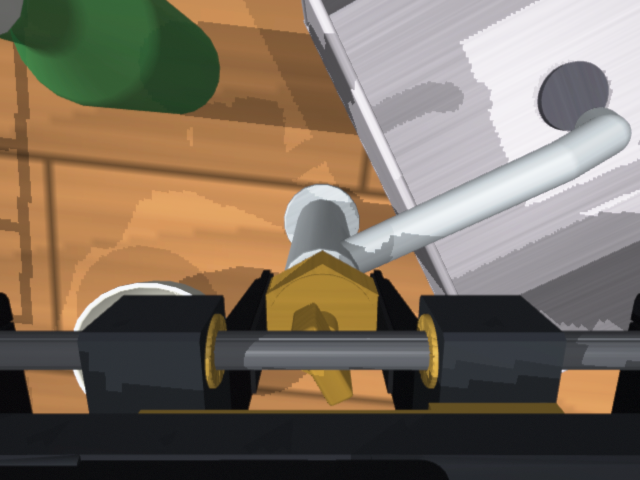

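The nut followed to -83.7°. I'll release and re-grip 60° back.

Emit:
arm_command(
  increments=[
    [0,0,0,0,50],
    [0,0,0,0,62],
    [0,0,0,0,72],
    [0,0,0,0,75],
    [0,0,0,-10,75],
    [0,0,0,-20,75],
    [0,0,0,-30,75],
    [0,0,0,-40,75],
    [0,0,0,-50,75],
    [0,0,0,-60,70],
    [0,0,0,-60,60],
    [0,0,0,-60,50],
    [0,0,0,-60,38],
    [0,0,0,-60,38],
    [0,0,0,-60,38],
    [0,0,0,-60,38],
    [0,0,0,-60,38],
  ],
)

```text
time: 27.68
eef_pos: [0.5948, 0.0672, 0.1566]
eef_rot: [0.837, 0.547, -0.0, -0.0]
wrist_force: [-1.9, 1.9, 0.6]
finger_gap: 0.0419
```

```bash
python3 -c "
from h import *
togo(.5949,.0671,.157,-58);s=robot.read_state();print(s['eef_pos'],s['wrist_force'],s['wrist_torque'],s['finger_gap'])
shot('wrist','w16.png')"
```

```text
time 27.68 shift [-0.1  0.1 -0.4] jaw now -23.7 turn 34.29824060801958 q [0.002 0.516 1.689 0.    0.936 0.416] tilt [-0.  0. -1.]
[0.59482053 0.06720611 0.15659654] [-1.88316734  1.86802414  0.62648492] [ 0.18769277  0.2938033  -0.27972999] 0.041918466167019344
```

View pics/w16.png

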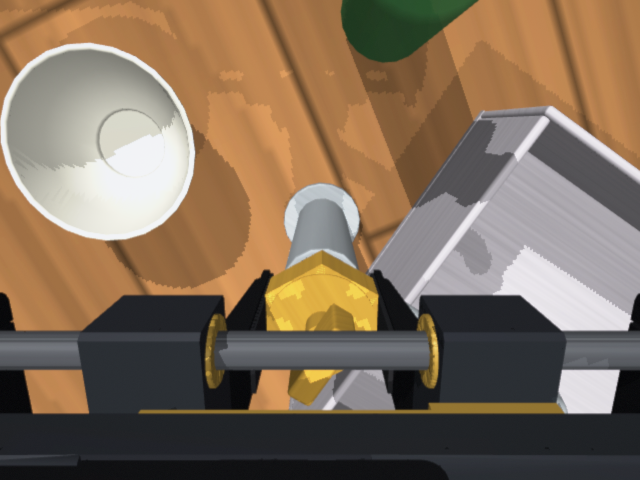

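The grip is good at 41.9 mm. I expect about 62–63° to the tight stop.

Emit:
arm_command(
  increments=[
    [0,0,0,4,38],
    [0,0,0,9,38],
    [0,0,0,14,38],
    [0,0,0,19,38],
    [0,0,0,24,38],
    [0,0,0,29,38],
    [0,0,0,34,38],
    [0,0,0,39,38],
    [0,0,0,44,38],
    [0,0,0,49,38],
    [0,0,0,54,38],
    [0,0,0,57,38],
    [0,0,0,59,38],
    [0,0,0,60,38],
    [0,0,0,60,38],
  ],
)

```text
time: 29.6
eef_pos: [0.5953, 0.0665, 0.1566]
eef_rot: [0.998, 0.055, 0.0, 0.0]
wrist_force: [0.6, -5.0, -0.7]
finger_gap: 0.0415
```

```bash
python3 -c "
from h import *
togo(.5949,.0671,.157,-86.3);s=robot.read_state();print(s['eef_pos'],s['wrist_force'],s['wrist_torque'],s['finger_gap'])"
```

```text
time 29.6 shift [-0.3 -0.6 -0.4] jaw now -83.7 turn 2.6103469446457694 q [ 1.000e-03  5.170e-01  1.689e+00 -1.000e-03  9.350e-01  1.463e+00] tilt [ 0.001 -0.001 -1.   ]
[0.59529929 0.06653683 0.15661427] [ 0.55054772 -5.01562673 -0.67782896] [-0.71717208 -0.03878555  0.01806408] 0.04153270710106804
```

Emit:
arm_command(
  increments=[
    [0,0,0,2,38],
    [0,0,0,4,38],
    [0,0,0,4,38],
    [0,0,0,4,38],
  ],
)

```text
time: 30.1
eef_pos: [0.5955, 0.0665, 0.1566]
eef_rot: [1.0, 0.022, 0.001, 0.001]
wrist_force: [1.6, -6.5, -0.8]
finger_gap: 0.0418
```

```bash
python3 -c "
from h import *
togo(.5949,.0671,.157,-86.3);s=robot.read_state();print(s['eef_pos'],s['wrist_force'],s['wrist_torque'],s['finger_gap'])"
```

```text
time 30.1 shift [-0.6 -0.6 -0.4] jaw now -87.5 turn -1.1917754814058554 q [ 0.002  0.517  1.689 -0.002  0.935  1.53 ] tilt [ 0.001 -0.002 -1.   ]
[0.59549242 0.06651543 0.15660838] [ 1.55559356 -6.51093034 -0.77505801] [-0.65414352 -0.30024748  1.73754038] 0.04180081877999632
```

The torque is 1.74 N m, so the nut is hard against the tight stop. I'll release, retreat and check.

Emit:
arm_command(
  increments=[
    [0,0,0,0,50],
    [0,0,0,0,62],
    [0,0,0,0,75],
    [0,0,0,0,90],
    [0,0,-40,0,95],
    [0,0,-90,0,95],
    [0,0,-140,0,95],
    [0,0,-140,0,95],
    [0,0,-140,0,95],
  ],
)

```text
time: 31.22
eef_pos: [0.5946, 0.0671, 0.296]
eef_rot: [1.0, 0.02, -0.0, 0.0]
wrist_force: [0.1, 0.4, -1.8]
finger_gap: 0.095
```

Run:
```python
from fw import *
togo(.5949,.0671,.1565,-8.5)
w=shot('wrist','w17.png');u,v=proj(w,[.5948,.0663,.185]).astype(int)
fitw('w17.png',-26,32)
cv2.imwrite('pics/w17z.png',cv2.resize(cv2.imread('pics/w17.png')[v-50:v+50,u-50:u+50],None,fx=6,fy=6,interpolation=cv2.INTER_CUBIC))
```

```text
time 31.23 shift [  0.4   0.  139.5] jaw now -87.7 turn -79.19014249380118 q [ 0.002  0.384  1.515 -0.     1.244  1.533] tilt [-0.001 -0.    -1.   ]
w17.png nut,bar,off [-26.81  40.14  -1.44   1.05] err 72.67058823529412 3377.0 world off mm [-0.8  1.   0. ]
```

View pics/w17.png

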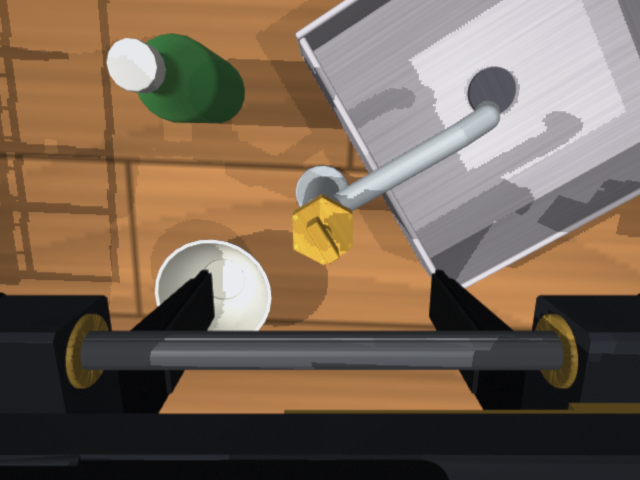

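View pics/w17z.png

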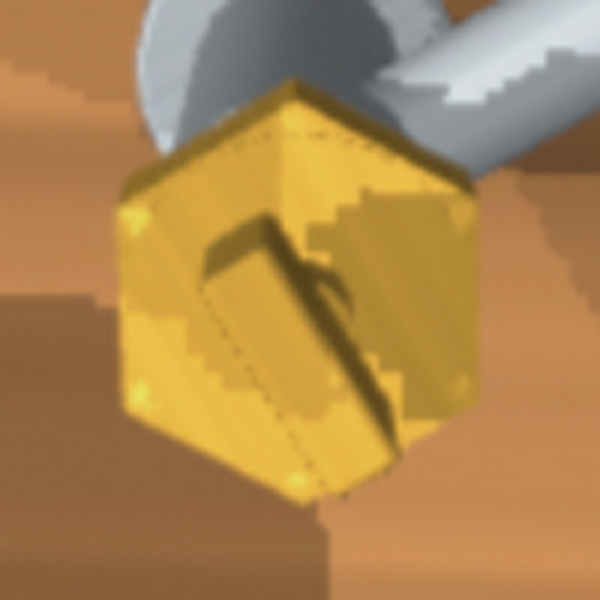

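The nut reads tight at -26.8°, against -26.4° at the start, and the bar edges read about 33°. I'll back away so the fixed cameras can check.

Emit:
arm_command(
  increments=[
    [0,0,-40,0,95],
    [0,40,-60,0,95],
    [0,85,-60,0,95],
    [0,130,-60,0,95],
    [0,180,-60,0,95],
    [0,230,-60,0,95],
    [0,280,-60,0,95],
    [0,330,-60,0,95],
    [0,370,-60,0,95],
    [0,400,-60,0,95],
    [0,400,-60,0,95],
    [0,400,-60,0,95],
  ],
)

```text
time: 32.78
eef_pos: [0.6111, -0.3319, 0.3555]
eef_rot: [1.0, 0.02, -0.001, -0.001]
wrist_force: [-0.2, 0.1, -0.4]
finger_gap: 0.0949
```

Run:
```python
from fit import *
t,s=shot('top','t18.png'),shot('side','s18.png')
t0,s0=load('top0.png'),load('side0.png')
wt=(340,220,64,60);ws=(300,160,80,65)
def run(t,s,n0,b0):
    mt,ms=brass(t,wt),brass(s,ws)
    f=lambda p:np.abs(rend(t,*p[:4],wt,p[6:8])-mt).sum()+np.abs(rend(s,*p[:4],ws,p[4:6])-ms).sum()
    for b in (b0,):
        r=differential_evolution(lambda q:f([.5949,.0671,q[0],q[1],*q[2:]]),[(n0-.5,n0+.5),(b-.5,b+.5)]+[(-3,3)]*4,seed=1,popsize=12,maxiter=50,polish=False)
        print(np.degrees(r.x[:2]).round(1),r.fun)
run(t0,s0,-.46,-1.17);run(t,s,-.46,.57)
a=[cv2.imread('pics/'+f)[y:y+75,x:x+100] for f,x,y in(('t18.png',330,215),('s18.png',290,160))]
cv2.imwrite('pics/z18.png',cv2.resize(np.vstack(a),None,fx=4,fy=4,interpolation=cv2.INTER_CUBIC))
# bystanders moved?
for A,B,n,(x,y,w,h) in((t0,t,'top bottle+bowl',(245,150,100,240)),(s0,s,'side',(210,205,260,180))):
    d=cv2.absdiff(A['img'],B['img'])[y:y+h,x:x+w].max(2);print(n,(d>40).sum(),d.mean())
```

```text
[-25.8 -71.1] 96.63529411764705
[-26.2  45.1] 98.45098039215686
top bottle+bowl 0 6.668041666666666
side 0 4.841923076923077
```

View pics/z18.png

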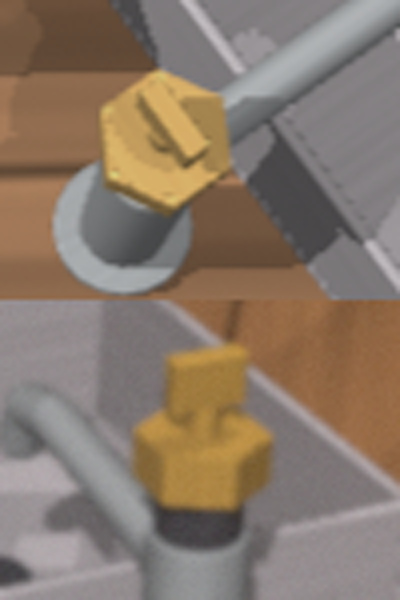

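View pics/t18.png

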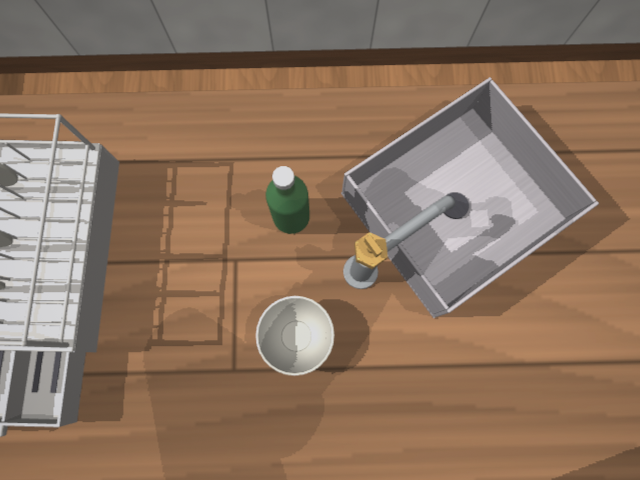

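Run:
```python
from h import *
t=dict(np.load('pics/t18.png.npz'))
P=[ray(t,330+u/4-.4,215+v/4-.4,.213)[:2] for u,v in[(158,80),(208,152),(184,162),(138,97)]]
ang=lambda a,b:np.degrees(np.arctan2(*(b-a)[::-1]))
print('bar',ang(P[1],P[0]),ang(P[2],P[3]))
A=np.array([.5949,.0671])
for uv in[(448,204),(430,215),(415,224)]: print('spout',ang(A,ray(t,*uv,.132)[:2]))
w=dict(np.load('pics/w17.png.npz'));u,v=proj(w,[.5948,.0663,.185]).astype(int)
Q=[ray(w,u-50+a/6-.4,v-50+b/6-.4,.213)[:2] for a,b in[(270,248),(397,458),(205,290),(325,495)]]
print('wrist bar',ang(Q[1],Q[0]),ang(Q[3],Q[2]))
B=[ray(t,*uv,.1)[:2] for uv in[(346,180),(490,82),(595,203),(442,313)]]
print('basin edges',ang(B[0],B[1]),ang(B[1],B[2]),ang(B[3],B[2]),ang(B[0],B[3]))
```

```text
bar 31.75357149815513 32.413404712215495
spout -58.59651822852114
spout -58.29101254287839
spout -57.73076439127843
wrist bar 32.72544196648944 31.51273589333283
basin edges -55.81610052357581 -146.2025206149179 -56.76176493875406 -147.4856887950522
```

```bash
python3 -c "
from h import *
print(robot.job_done()); s=robot.read_state(); print(s['time'],s['wrist_force'])"
```

```text
the job is handed in; nothing more can be done
None
the job is handed in; nothing more can be done
```

I backed the jam nut off to its loose stop, closed the flow screw, and tightened the nut fully home with the screw still shut. The job was handed in soon after the last move at 32.8 s, with the gripper open and clear of everything. No verdict was reported.

**What I did**
- **Loosening the nut:** It turned about 138.7° in total, and the torque jumped to about 0.8 N m at the loose stop. The bar stayed at about -67° throughout, so the screw had not moved before its own turn.
- **Closing the screw:** I turned it about 83° clockwise until the torque rose to about 0.56 N m at the end stop.
- **Tightening the nut:** It took two grips, and the torque reached 1.7 N m at the tight stop.

**Last checks**
- **Nut:** it reads -26.2° to -26.8°, against -25.8° to -26.4° at the start.
- **Screw:** the bar reads 31.5° to 32.7° and the spout about -58°, so the bar lies square across the spout.
- **Bottle and bowl:** they show no change in the top and side images.

**What failed or disagreed**
- **First grip:** it slipped on the nut after about 112° of turn.
- **Second grip:** at a jaw angle of about 26° the fingers stopped at 46 to 48 mm for a reason I did not find. I re-gripped 60° back and that held.
- **Bar angle:** the silhouette fit gave 40° to 45° at the end. It is poorly constrained when the bar lies across the spout, so I relied on the bar's edges and the torque at the stop.

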